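# Open the child-locked lid drawer and close the canister

## Robot

A 6-joint arm with a two-finger parallel gripper is mounted at the origin on the work surface. World frame = base frame: x ahead of the robot, y to its left, z up, the work surface at z = 0. Lengths are in m, angles in rad, forces in N, time in s.
With the tool pointing down it reaches from about 0.275 to 0.75 m from the base axis. Payload 10.2 kg.
Tool frame: the origin (TCP) lies between the finger pads; the fingertips stand 11 mm ahead of it and the grasp point (between the pads) lies 8 mm behind it (manip.tip_extent is the distance from the TCP to the fingertips, in m); y points along the fingers, z is the direction in which the jaws open and shut, and the axes are right-handed (so a half turn about y gives the same grasp; the last joint's range is limited). The gripper opens to 85 mm and grips with 20 to 120 N. Pads are 22 mm wide; open, the fingers measure 114 mm over their backs; the gripper's body (76 mm by 85 mm) begins 54 mm behind the grasp point. The pads swing forward as they close: fully open they stand 13 mm farther back than shut.
Start: joints at [-1.346, 0.313, 1.498, -0, 1.331, -0.223], TCP at [0.227, -0.473, 0.242] pointing down, gripper open.
Joint ranges: [-2.94, 2.94], [-0.97, 2.17], [0.19, 2.56], [-1.23, 4.37], [0.02, 3.11], [-2.88, 2.88]. Speed limits (rad/s): [2.39, 2.39, 3.01, 3.14, 3.14, 3.14].

## Interface

Orientations are given as a rotation vector (axis times angle).
In Python, from cell import manip gives the robot as it stands.
- The arm moves only by the shell command python3 -m inch 'ROWS' [FORCE]. ROWS is JSON, a list of rows, each a list of 7 numbers: the shift along the world's x, y, z in mm, then the turn, a rotation vector about the world's x, y, z in units of 5 degrees (1.0 is 5 degrees), then the finger opening in mm, from 0 to 85.4. A call has 1 to 8 rows; each row is the pose to reach, as a shift and turn from the pose commanded when the call began; what a row does not reach only later rows make up. A row lasts 1/12 s, in which the tool goes at most 41.7 mm and 7.16 degrees, less where a joint would pass 70% of its speed; a pose out of reach is approached as far as the arm can. A call with a gripper value outside its range is refused whole. The fingers move at their own pace and stop on an object; FORCE is the grip in N (left out, the last holds). Time passes only in rows, so rows that repeat a pose let the fingers close. It gives the time, the measured TCP pose, the force and the opening at its end, in the units of the state.
- manip.observe(): the state, without advancing time (a new reading comes with each control period).
- manip.read_camera(name): name is "side" or "top"; returns a dict with "img" (480x640x3 uint8, red, green, blue), "z_map" (480x640 float32, m along the optical axis (not along the pixel's ray), 0 where there is no reading), "fx", "fy", "cx", "cy" (pixels), "k1" (the pictures are not rectified: a ray, as slopes to the right and down, at radius r is drawn at 1 + k1 r^2 times it, then the intrinsics apply), "world_to_cam" (4x4, takes a point from world to camera coordinates). Camera axes: x right, y down, z forward; pixel columns grow to the right and rows downward; lengths in m; the calibration is good to about 2 mm. A picture is of the moment at which its call begins.
- manip.hand_in(): hands the job in, once; it reports no verdict.
Trained networks look in a picture, given as the dict that the camera call returned (one of the last four; its "shot" number tells which), for a name from the list of things; names that differ only in an ending like _2 or _b are one class to them, and where a whole thing is asked for, a point or a joint stands for the part that bears it (a point fixed in the world has none). Each returns a list of dicts, best first, with "score" (0 to 1); they miss things now and then, are a little off and sometimes report something else, mostly with a low value. They report only what shows in the picture. A call takes as long as a camera call.
- manip.look_for(thing, picture): "at" ([column, row] in pixels, amid what is visible of it).
- manip.tip_of(thing, picture): "at" ([column, row] in pixels: a listed point, or the origin of a listed thing).
The state is a dict: "clock": time; "q": joint angles; "joint_velocities": joint speeds; "effort": joint torques, N m; "tcp_pos": TCP position; "tcp_rot": TCP orientation; "ft_force": force on the tool from outside, world axes, zero at the start; "ft_torque": the same for the moment, N m; "finger_gap": opening from 0.0 (shut) to 1.0 (fully open).
Only numpy, scipy, OpenCV 4.12 (cv2) and the standard library are available. Lean on these libraries where they do the work, as an engineer would, in place of code of your own. Each camera call takes 0.05 s, during which the arm holds its last target.

## Task

The plastic drawer is held shut by a child lock hidden in the gutter behind its front edge: run a fingertip along the gutter floor until it drops in, press the catch down and pull the drawer wide open. Take out the lid that stands on edge in it and lay it down flat on the shelf, knob up. Then take it again by its knob, close the steel canister with it so that it sits fully down and level, and let go; the drawer stays open and the jar, plate and honey dipper stay where they are.

Things in the scene. Friction and masses are not known exactly. Their poses are not given: they have to be found in the camera images.
- unit_top (a point): Centre of the top of the fixed white plastic drawer box (230 mm deep in x, 288 wide in y, 128 high), at box-top height. Own axes: -x is its front and the way the drawer opens, towards the robot; z up. The drawer's front assembly stands 50 mm proud of the box and is 288 wide, 120 high. A child lock holds the drawer shut until its hidden catch is pressed.
- gutter_mid (a point): Midpoint of the floor of the finger gutter behind the drawer's front lip; moves with the drawer, axes as the box. Gutter open at the top, 38 mm wide (x), 132 long (y); rigid ribbed floor 104 mm above the shelf, 16 below the tops of the 5 mm front lip and 4 mm back wall. The catch pad hides in this floor, its centre up to 37 mm either side of this point. A fingertip pulls by the lip.
- catch (a joint): How far the catch is pressed, m; springs back to 0. It is a pad 46 mm long (y), as wide as the gutter, flush with the floor and looking just like it, over a recess. It sinks from 1.7 N; 6 N at 7.5 mm frees the drawer, 9 mm is sure, 0.011 is the stop (7.7 N). The recess's ends are rigid. Keep it pressed over the first 15 mm of the pull.
- drawer (a joint): how far the drawer is pulled out, m: 0 shut, 0.150 fully open; slides with about 2 N and stays where it is left
- lid_centre (a point): Centre of the flange of the blue silicone lid (60 g): flange 86 mm diameter, 5 thick. Own x is the lid's axis, towards the knob. Plug on the other face: 68 mm diameter, 8 thick. At first it stands on edge in a slot of the drawer, about 90 mm behind gutter_mid, knob facing away from the front. Slot ribs end 60 mm above the shelf; above them 57 mm and more are clear on both sides.
- lid_knob (a point): Centre of the lid's knob: 20 mm diameter, 22 mm high on the flange, half-way up, 13.5 mm from lid_centre along the lid's axis. The lid's top edge is 96 mm above the shelf while it stands in the drawer. Lying flat on the shelf, knob up, lid_centre is 10.5 mm and this point 24 mm above the shelf.
- canister_mouth (a point): centre of the rim of the open stainless steel canister, loose, 79 mm outer and 74 mm inner diameter, 95 mm high, 0.3 kg; z up along its axis. With the lid fully down lid_centre is 2.5 mm above this point.
- jar: bystander: frosted glass jar with a wooden cap, 76 mm diameter, 98 mm high; origin at the centre of its underside. Leave it where it stands.
- plate: bystander: grey ceramic plate, 190 mm diameter, 18 mm high; origin at the centre of its underside
- dipper: bystander: wooden honey dipper lying on the shelf, about 170 mm long, 28 mm head; origin near its middle, on the shelf

How it is judged:
On the way, in this order (a step that is already met when the one before it is completed fails the run):
1. the hidden catch is pressed down (value of joint catch above 0.0075 m).
2. the drawer is pulled open by at least 120 mm (value of joint drawer above 0.12 m), for 0.1 s.
3. the lid lies flat outside the drawer, knob up, let go (angle between lid_centre's own x axis and vertical below 0.15 rad and height (world z) of lid_centre below 0.04 m and contact force between the fingers and lid below 0.1 N and horizontal distance between lid_centre and gutter_mid above 0.12 m), for 0.2 s.
At the end, for the whole second after the job is handed in: The lid sits in the canister's mouth, knob up: centred within 5 mm, its flange within 3 mm of the rim, level within 0.08 rad; the canister stands upright on the shelf; the drawer is left open (more than 100 mm); everything is let go and at rest (horizontal distance between lid_centre and canister_mouth below 0.005 m and z of lid_centre in the frame of canister_mouth between 0 and 0.0055 m and angle between lid_centre's own x axis and vertical below 0.08 rad and angle between canister_mouth's own z axis and vertical below 0.08 rad and height (world z) of canister_mouth below 0.105 m and value of joint drawer above 0.1 m and linear speed of lid below 0.02 m/s); the robot touches nothing.
It fails at once if the frosted jar is shifted by more than 30 mm (distance of jar from where it was at the start of the episode above 0.03 m).
It fails at once if the plate is shifted by more than 30 mm (distance of plate from where it was at the start of the episode above 0.03 m).
It fails at once if the honey dipper is shifted by more than 40 mm (distance of dipper from where it was at the start of the episode above 0.04 m).
It fails at once if the canister is tipped over (angle between canister_mouth's own z axis and vertical above 0.4 rad).
It also fails if it takes over 64 s, if anything falls off the work surface, if the arm or the gripper's body presses on something with over 40 N, if the wrist force passes 120 N, or if a joint passes its speed limit or range.

## Working session

There is one attempt and no reset: what is moved stays moved. The work goes in short steps, Python scripts to look and compute and a shell command to move; the robot and the scene stay as the last step left them, time stands still between calls to the robot, and variables do not carry over. Pictures are saved under pics/ and viewed, and the job is handed in when it is done.

```bash
ls; mkdir -p pics; cat > h.py <<'E'
from cell import manip
import numpy as np, cv2
def ray(p,u,v):
    x=(u-p['cx'])/p['fx'];y=(v-p['cy'])/p['fy'];a,b=x,y
    for _ in range(20):
        s=1+p['k1']*(a*a+b*b);a,b=x/s,y/s
    return np.array([a,b,1.0])
def w(p,pc):
    T=np.linalg.inv(np.array(p['world_to_cam']));return T[:3,:3]@pc+T[:3,3]
def pt(p,u,v,r=1):
    u0,v0=int(round(u)),int(round(v));z=p['z_map'][max(0,v0-r):v0+r+1,max(0,u0-r):u0+r+1];z=z[z>0]
    return w(p,ray(p,u,v)*np.median(z)) if len(z) else None
def atz(p,u,v,z):
    o=w(p,np.zeros(3));d=w(p,ray(p,u,v))-o;return o+d*(z-o[2])/d[2]
def proj(p,P):
    c=np.array(p['world_to_cam'])@np.append(P,1);a,b=c[0]/c[2],c[1]/c[2];s=1+p['k1']*(a*a+b*b)
    return a*s*p['fx']+p['cx'],b*s*p['fy']+p['cy']
def save(p,n): cv2.imwrite('pics/'+n,p['img'][:,:,::-1])
E
python3 - <<'E'
from h import *
np.set_printoptions(precision=4,suppress=True)
o=manip.observe();print(o)
for c in ('top','side'):
    p=manip.read_camera(c);save(p,c+'0.png');print(c,p['fx'],p['k1'],w(p,np.zeros(3)))
    for t in 'unit_top gutter_mid lid_centre lid_knob canister_mouth jar plate dipper'.split():
        for d in manip.tip_of(t,p)[:2]: print(t,d['score'],d['at'],pt(p,*d['at']))
E
```

```text
pics
{'clock': 0.0, 'q': array([-1.3464,  0.3134,  1.4985,  0.    ,  1.331 , -0.2234]), 'joint_velocities': array([-0.0003,  0.    , -0.0013, -0.0017,  0.0007,  0.0003]), 'effort': array([ -0.0006, -41.2264, -25.9745,  -0.0002,   0.0041,  -0.    ]), 'tcp_pos': array([ 0.2273, -0.473 ,  0.2417]), 'tcp_rot': array([-0.4493,  1.9744, -1.9718]), 'ft_force': array([-0.1423, -0.4623, -0.3257]), 'ft_torque': array([0.0409, 0.0003, 0.0227]), 'finger_gap': 1.0046519924188912}
top 454.3187439869903 -0.10796735483292307 [0.4427 0.0226 1.5414]
unit_top 0.75 [257.3, 179.9] [0.7728 0.2083 0.1295]
gutter_mid 0.65 [255.6, 229.1] [0.6186 0.2163 0.1045]
canister_mouth 0.72 [428.6, 233.6] [ 0.6093 -0.3625  0.0032]
jar 0.62 [426.3, 279.7] [ 0.4512 -0.3261  0.0995]
plate 0.85 [155.7, 278.4] [0.4653 0.5727 0.0057]
dipper 0.67 [479.5, 279.3] [ 0.4499 -0.5348  0.0036]
side 471.92875635902345 -0.038032939590910815 [ 0.2691 -0.9673  1.0526]
unit_top 0.98 [348.9, 183.0] [0.762  0.2168 0.1261]
gutter_mid 0.89 [306.7, 198.5] [0.6127 0.2054 0.1015]
gutter_mid 0.51 [243.7, 169.6] [0.464  0.5671 0.0042]
canister_mouth 0.93 [362.0, 333.8] [ 0.6112 -0.3116  0.0468]
canister_mouth 0.18 [302.7, 374.3] [ 0.4298 -0.3882  0.0582]
jar 0.93 [302.7, 372.7] [ 0.4303 -0.3865  0.0623]
plate 0.93 [246.7, 168.8] [0.4763 0.5698 0.0038]
dipper 0.81 [332.9, 441.1] [ 0.4552 -0.544   0.0137]
```

View pics/top0.png

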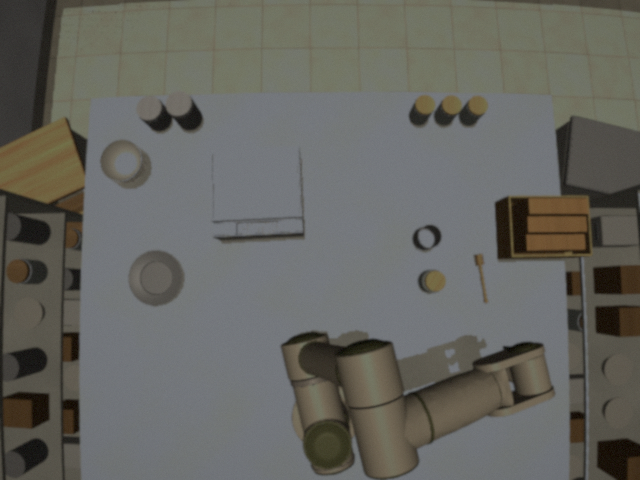

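View pics/side0.png

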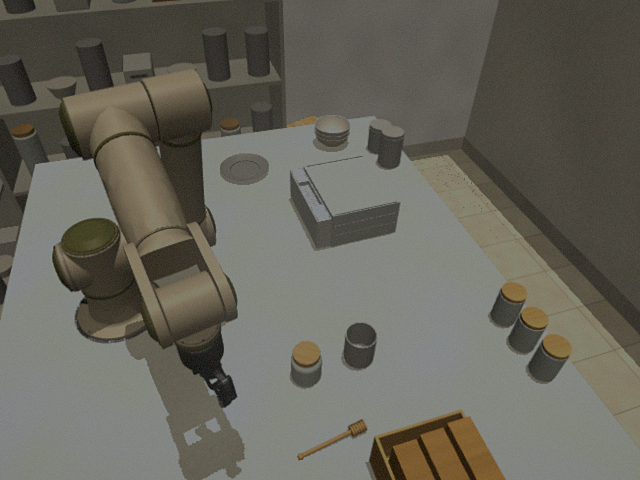

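```bash
python3 - <<'E'
from h import *
np.set_printoptions(precision=4,suppress=True)
from scipy.spatial.transform import Rotation as R
print(R.from_rotvec(manip.observe()['tcp_rot']).as_matrix())
p=manip.read_camera('top')
H,W=p['z_map'].shape
P=np.full((H,W,3),np.nan)
for v in range(100,320):
  for u in range(150,520):
    z=p['z_map'][v,u]
    if z>0: P[v,u]=w(p,ray(p,u,v)*z)
np.save('P.npy',P)
# box top
m=(abs(P[...,2]-.128)<.006)&(P[...,0]>.5)&(P[...,1]>0)
q=P[m];r=cv2.minAreaRect(q[:,:2].astype(np.float32)*1000);print('boxtop',r,np.median(q[:,2]))
m=(abs(P[...,2]-.111)<.02)&(P[...,0]>.5)&(P[...,1]>0)
r=cv2.minAreaRect(P[m][:,:2].astype(np.float32)*1000);print('all',r, cv2.boxPoints(r))
m=(P[...,2]>.085)&(P[...,2]<.102)&(P[...,0]>.53)&(P[...,1]<-.2)
c=(P[m][:,:2]*1000).astype(np.float32);print('can',cv2.minEnclosingCircle(c),len(c),np.median(P[m][:,2]))
print(p['z_map'].shape)
# profile along x through gutter
for u in (220,240,256,270,290): print(u,[tuple(np.round(P[v,u]*1000).astype(int)) for v in range(214,246,2) if np.isfinite(P[v,u,0])])
E
```

```text
[[-0.9014  0.      0.433 ]
 [-0.433   0.     -0.9014]
 [-0.     -1.     -0.    ]]
boxtop ((826.0711669921875, 246.7178955078125), (540.0444946289062, 353.8297424316406), 20.8362979888916) 0.12808330069259244
all ((830.417724609375, 321.01275634765625), (473.7166748046875, 494.6881408691406), 2.244802713394165) [[ 584.0529  558.8895]
 [ 603.4294   64.581 ]
 [1076.7826   83.136 ]
 [1057.406   577.4446]]
can ((797.0404663085938, -479.17315673828125), 301.7774353027344) 470 0.0941405481405786
(480, 640)
220 [(np.int64(665), np.int64(326), np.int64(128)), (np.int64(659), np.int64(327), np.int64(124)), (np.int64(653), np.int64(327), np.int64(125)), (np.int64(646), np.int64(326), np.int64(127)), (np.int64(640), np.int64(327), np.int64(122)), (np.int64(633), np.int64(326), np.int64(127)), (np.int64(627), np.int64(327), np.int64(123)), (np.int64(622), np.int64(328), np.int64(119)), (np.int64(615), np.int64(327), np.int64(122)), (np.int64(609), np.int64(327), np.int64(121)), (np.int64(602), np.int64(327), np.int64(120)), (np.int64(596), np.int64(327), np.int64(121)), (np.int64(594), np.int64(3
[... 2357 characters left out ...]
5)), (np.int64(656), np.int64(105), np.int64(130)), (np.int64(667), np.int64(112), np.int64(8)), (np.int64(645), np.int64(106), np.int64(118)), (np.int64(638), np.int64(105), np.int64(120)), (np.int64(632), np.int64(106), np.int64(119)), (np.int64(625), np.int64(105), np.int64(123)), (np.int64(618), np.int64(105), np.int64(125)), (np.int64(612), np.int64(105), np.int64(127)), (np.int64(606), np.int64(106), np.int64(120)), (np.int64(602), np.int64(107), np.int64(98)), (np.int64(602), np.int64(110), np.int64(39)), (np.int64(599), np.int64(113), np.int64(2)), (np.int64(593), np.int64(113), np.int64(-4)), (np.int64(586), np.int64(113), np.int64(-2)), (np.int64(579), np.int64(113), np.int64(-1))]
```

```bash
python3 - <<'E'
from h import *
np.set_printoptions(precision=4,suppress=True)
P=np.load('P.npy')
b=(P[...,0]>.55)&(P[...,0]<.95)&(P[...,1]>.03)&(P[...,1]<.4)
m=b&(P[...,2]>.09)&(P[...,2]<.15)
r=cv2.minAreaRect(P[m][:,:2].astype(np.float32)*1000);print('all',r, cv2.boxPoints(r))
# front edge line: min x per column
L=[]
for u in range(214,303):
    q=P[:,u][m[:,u]]
    if len(q): i=q[:,0].argmin(); L.append(q[i])
L=np.array(L);k=np.polyfit(L[:,1],L[:,0],1);print(k,np.std(L[:,0]-np.polyval(k,L[:,1])))
# gutter floor pts
m2=b&(P[...,2]<.112)&(P[...,2]>.095)&(P[...,0]<.66)
n=cv2.connectedComponentsWithStats(m2.astype(np.uint8))
for i in range(1,n[0]):
    if n[2][i,4]>50:
        q=P[n[1]==i];print(len(q),cv2.minAreaRect(q[:,:2].astype(np.float32)*1000),np.median(q,axis=0))
p=manip.read_camera('side')
im=p['img'];cv2.imwrite('pics/dr.png',cv2.resize(im[140:260,270:410],None,fx=5,fy=5,interpolation=cv2.INTER_CUBIC)[:,:,::-1])
p=manip.read_camera('top')
im=p['img'];cv2.imwrite('pics/drt.png',cv2.resize(im[140:250,200:315],None,fx=5,fy=5,interpolation=cv2.INTER_CUBIC)[:,:,::-1])
E
```

```text
all ((739.9359741210938, 214.84347534179688), (284.5747985839844, 290.1065368652344), 2.244802713394165) [[592.0761 354.2122]
 [603.4394  64.3282]
 [887.7958  75.4748]
 [876.4326 365.3587]]
[-0.0383  0.6067] 0.00034575485183572455
480 ((623.8709106445312, 212.83639526367188), (37.44166946411133, 131.7093505859375), 2.3634252548217773) [0.6246 0.2124 0.1042]
```

View pics/dr.png

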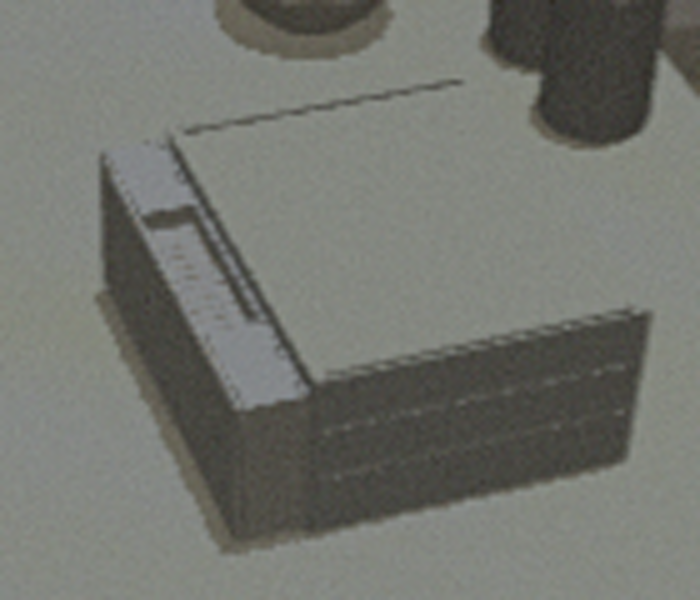

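View pics/drt.png

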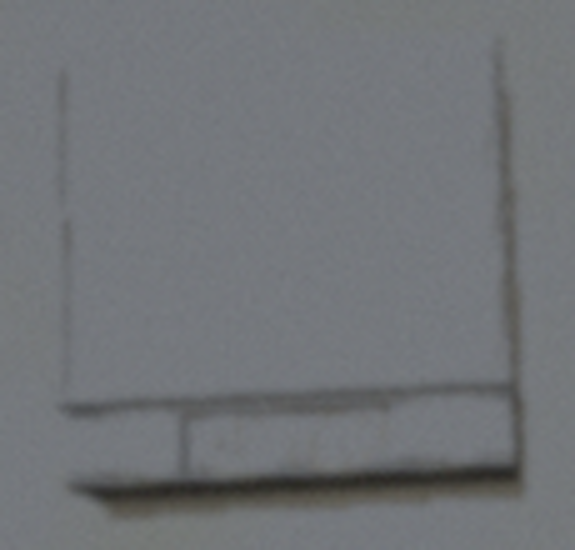

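```bash
python3 -m inch '[[20,33,0,0,0,0.8,0],[40,66,0,0,0,1.6,0],[60,99,0,0,0,2.4,0],[80,132,0,0,0,3.2,0],[100,165,0,0,0,4,0],[120,198,0,0,0,4.8,0],[140,231,0,0,0,5.6,0],[160,264,0,0,0,6.4,0]]' 40
python3 -m inch '[[20,33,0,0,0,0.8,0],[40,66,0,0,0,1.6,0],[60,99,0,0,0,2.4,0],[80,132,0,0,0,3.2,0],[100,165,0,0,0,4,0],[120,198,0,0,0,4.8,0],[140,231,0,0,0,5.6,0],[160,264,0,0,0,6.4,0]]'
python3 - <<'E'
from h import *
from scipy.spatial.transform import Rotation as R
o=manip.observe();M=R.from_rotvec(o['tcp_rot']).as_matrix();print(o['tcp_pos'],M.round(3),np.degrees(np.arctan2(M[1,2],M[0,2])))
print((np.array([.624,.185,.15])-o['tcp_pos'])*1000)
E
```

```text
clock: 1.72
tcp_pos: [0.3879, -0.2075, 0.2425]
tcp_rot: [-0.889, 1.609, -1.61]
ft_force: [0.6, -0.6, 0.2]
finger_gap: -0.0
clock: 2.38
tcp_pos: [0.548, 0.0567, 0.2424]
tcp_rot: [-1.208, 1.211, -1.211]
ft_force: [0.3, -1.0, 0.6]
finger_gap: 0.001
[0.5479669  0.05673349 0.24238288] [[-0.002  0.     1.   ]
 [-1.    -0.    -0.002]
 [ 0.    -1.     0.   ]] -0.1330117373737295
[ 76.03310145 128.26650535 -92.38288413]
```

```bash
python3 -m inch '[[19,32,0,0,0,0.12,0],[38,64,0,0,0,0.24,0],[57,96,0,0,0,0.36,0],[76,128,-20,0,0,0.48,0],[76,128,-60,0,0,0.48,0],[76,128,-92,0,0,0.48,0],[76,128,-106,0,0,0.48,0],[76,128,-106,0,0,0.48,0]]'
python3 - <<'E'
from h import *
p=manip.read_camera('side');im=p['img'];cv2.imwrite('pics/a1.png',cv2.resize(im[100:260,240:420],None,fx=4,fy=4,interpolation=cv2.INTER_CUBIC)[:,:,::-1])
E
```

```text
clock: 3.05
tcp_pos: [0.6216, 0.1827, 0.132]
tcp_rot: [-1.232, 1.188, -1.18]
ft_force: [0.1, -0.1, 0.6]
finger_gap: 0.0
```

View pics/a1.png

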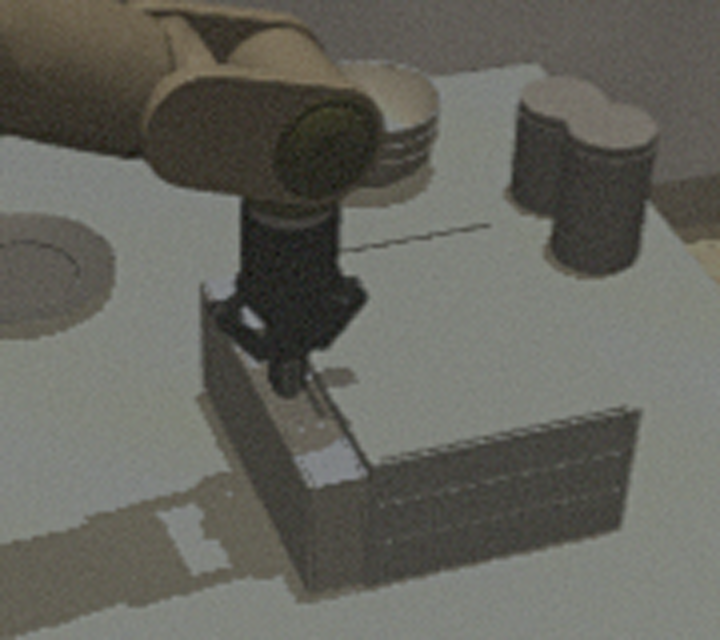

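```bash
python3 -m inch '[[1,0,-5,0,0,0,0],[2,0,-10,0,0,0,0],[2,0,-14,0,0,0,0],[2,0,-15,0,0,0,0],[2,0,-16,0,0,0,0],[2,0,-16,0,0,0,0]]'
python3 -m inch '[[0,0,-1,0,0,0,0],[0,0,-2,0,0,0,0],[0,0,-2,0,0,0,0]]'
```

```text
clock: 3.6
tcp_pos: [0.6254, 0.1827, 0.1205]
tcp_rot: [-1.226, 1.183, -1.183]
ft_force: [0.7, 0.6, -0.6]
finger_gap: -0.003
clock: 3.85
tcp_pos: [0.6253, 0.1827, 0.1182]
tcp_rot: [-1.226, 1.183, -1.183]
ft_force: [0.1, -0.4, 0.5]
finger_gap: -0.0
```

```bash
python3 -m inch '[[0,0,-1,0,0,0,0],[0,0,-2,0,0,0,0],[0,0,-3,0,0,0,0],[0,0,-3,0,0,0,0]]';python3 -m inch '[[0,0,-0.5,0,0,0,0],[0,0,-1,0,0,0,0],[0,0,-1,0,0,0,0]]';python3 -m inch '[[0,0,-0.5,0,0,0,0],[0,0,-1,0,0,0,0],[0,0,-1,0,0,0,0]]'
```

```text
clock: 4.18
tcp_pos: [0.6253, 0.1827, 0.1151]
tcp_rot: [-1.226, 1.183, -1.183]
ft_force: [-0.1, -0.2, 0.5]
finger_gap: 0.002
clock: 4.43
tcp_pos: [0.6253, 0.1827, 0.1144]
tcp_rot: [-1.226, 1.183, -1.183]
ft_force: [-1.0, -1.0, 2.1]
finger_gap: -0.0
clock: 4.68
tcp_pos: [0.6253, 0.1828, 0.1133]
tcp_rot: [-1.226, 1.183, -1.183]
ft_force: [-0.9, -1.3, 2.6]
finger_gap: 0.0
```

```bash
python3 -m inch '[[0,0,-1,0,0,0,0],[0,0,-2,0,0,0,0],[0,0,-3,0,0,0,0],[0,0,-3,0,0,0,0]]'
```

```text
clock: 5.02
tcp_pos: [0.6253, 0.1828, 0.1102]
tcp_rot: [-1.226, 1.183, -1.183]
ft_force: [-0.9, -0.1, 4.0]
finger_gap: 0.0
```

```bash
python3 -m inch '[[0,0,-2,0,0,0,0],[0,0,-4,0,0,0,0],[0,0,-5,0,0,0,0],[0,0,-5.7,0,0,0,0],[0,0,-5.7,0,0,0,0]]'
```

```text
clock: 5.43
tcp_pos: [0.6253, 0.1828, 0.1048]
tcp_rot: [-1.226, 1.183, -1.183]
ft_force: [-2.8, 0.0, 6.8]
finger_gap: -0.002
```

```bash
python3 -m inch '[[-4,-0.2,-0.2,0,0,0,0],[-8,-0.3,-0.2,0,0,0,0],[-12,-0.5,-0.2,0,0,0,0],[-16,-0.6,-0.2,0,0,0,0],[-20,-0.8,-0.2,0,0,0,0],[-25,-1,-0.2,0,0,0,0],[-30,-1.2,-0.2,0,0,0,0],[-30,-1.2,-0.2,0,0,0,0]]'
```

```text
clock: 6.1
tcp_pos: [0.5956, 0.1816, 0.1052]
tcp_rot: [-1.224, 1.181, -1.184]
ft_force: [-0.4, -0.5, 8.0]
finger_gap: -0.004
```

```bash
python3 -m inch '[[-10,-0.4,0,0,0,0,0],[-25,-1,1,0,0,0,0],[-40,-1.6,2,0,0,0,0],[-55,-2.2,2,0,0,0,0],[-70,-2.8,2,0,0,0,0],[-85,-3.4,2,0,0,0,0],[-100,-4,2,0,0,0,0],[-112,-4.5,2,0,0,0,0]]'
python3 -m inch '[[-5,-0.2,0,0,0,0,0],[-9,-0.4,0,0,0,0,0],[-9,-0.4,0,0,0,0,0]]'
python3 - <<'E'
from h import *
p=manip.read_camera('side');save(p,'s2.png')
p=manip.read_camera('top');save(p,'t2.png')
for t in ('gutter_mid','lid_centre','lid_knob'):
  for d in manip.tip_of(t,p)[:2]: print(t,d['score'],d['at'],pt(p,*d['at']))
E
```

```text
clock: 6.77
tcp_pos: [0.4837, 0.177, 0.1071]
tcp_rot: [-1.223, 1.18, -1.184]
ft_force: [3.4, -0.1, 6.4]
finger_gap: -0.002
clock: 7.02
tcp_pos: [0.4744, 0.1766, 0.1069]
tcp_rot: [-1.225, 1.181, -1.184]
ft_force: [-1.4, -0.4, 5.8]
finger_gap: 0.001
lid_centre 0.53 [262.5, 246.7] [0.56316983 0.19581948 0.09076237]
lid_knob 0.43 [261.8, 243.7] [0.57575525 0.20199478 0.05838452]
```

View pics/s2.png

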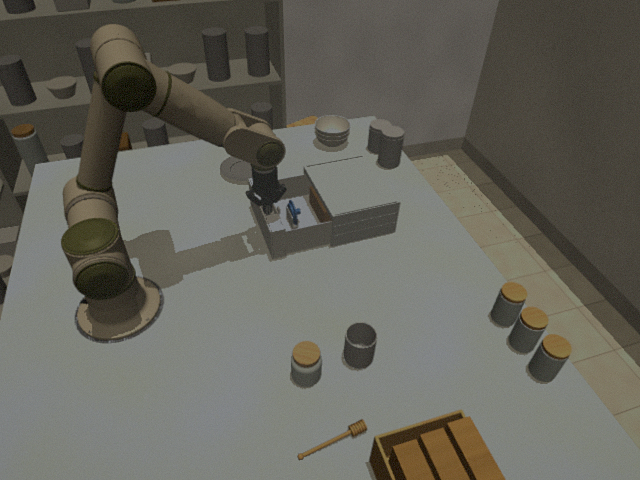

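View pics/t2.png

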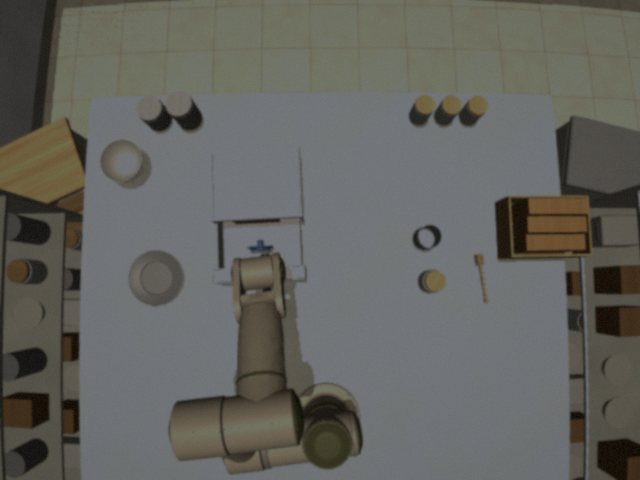

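```bash
python3 -m inch '[[2,0,4,0,0,0,0],[4,0,12,0,0,0,0],[4,0,40,0,0,0,0],[4,0,75,0,0,0,0],[0,-30,110,0,0,0,10],[-20,-65,140,0,0,0,20],[-40,-100,140,0,0,0,30],[-50,-120,140,0,0,0,36]]'
python3 -m inch '[[0,0,0,0,0,0,36],[0,0,0,0,0,0,36]]'
python3 - <<'E'
from h import *
np.set_printoptions(precision=4,suppress=True)
ps=manip.read_camera('side');im=ps['img'];cv2.imwrite('pics/s3.png',cv2.resize(im[150:260,230:410],None,fx=4,fy=4,interpolation=cv2.INTER_CUBIC)[:,:,::-1])
p=manip.read_camera('top');im=p['img'];cv2.imwrite('pics/t3.png',cv2.resize(im[205:295,205:315],None,fx=6,fy=6,interpolation=cv2.INTER_CUBIC)[:,:,::-1])
for q in (p,ps):
 for t in ('gutter_mid','lid_centre','lid_knob'):
  for d in manip.tip_of(t,q)[:2]: print(t,d['score'],d['at'],pt(q,*d['at']))
hsv=cv2.cvtColor(p['img'],cv2.COLOR_RGB2HSV)
m=(hsv[...,0]>95)&(hsv[...,0]<125)&(hsv[...,1]>110)
m[:200]=0;m[300:]=0;m[:,:200]=0;m[:,320:]=0
v,u=np.nonzero(m);print(len(u))
for z in range(v.min(),v.max()+1):
  uu=u[v==z];print(z,uu.min(),uu.max(),*(pt(p,x,z,0) for x in (uu.min(),(uu.min()+uu.max())//2,uu.max())))
E
```

```text
clock: 7.93
tcp_pos: [0.4239, 0.0551, 0.2485]
tcp_rot: [-1.224, 1.179, -1.185]
ft_force: [-0.5, -0.5, -0.5]
finger_gap: 0.422
clock: 8.1
tcp_pos: [0.4244, 0.0557, 0.2471]
tcp_rot: [-1.224, 1.183, -1.186]
ft_force: [0.1, -0.6, 0.0]
finger_gap: 0.422
gutter_mid 0.9 [258.1, 272.3] [0.481  0.2082 0.1041]
lid_centre 0.72 [260.3, 245.0] [0.5699 0.2046 0.0769]
lid_knob 0.61 [261.1, 243.1] [0.5775 0.204  0.0611]
gutter_mid 0.72 [266.4, 206.7] [0.4765 0.197  0.1039]
lid_centre 0.68 [294.4, 212.1] [0.564  0.1809 0.0744]
lid_knob 0.73 [347.6, 182.9] [0.7569 0.2158 0.1282]
lid_knob 0.64 [296.3, 213.4] [0.5685 0.1738 0.0736]
57
241 259 261 [0.5842 0.2105 0.0641] [0.5839 0.2069 0.0667] [0.5847 0.2047 0.0582]
242 259 261 [0.581  0.2107 0.0627] [0.5814 0.2078 0.059 ] [0.5811 0.2042 0.0618]
243 259 261 [0.5781 0.2112 0.0587] [0.5778 0.2075 0.0618] [0.5777 0.2041 0.0624]
244 259 261 [0.5747 0.2109 0.0605] [0.5748 0.2079 0.0586] [0.5745 0.2043 0.0614]
245 258 262 [0.5718 0.2148 0.0561] [0.5699 0.2056 0.0768] [0.5696 0.1988 0.0793]
246 257 266 [0.5652 0.2129 0.0955] [0.5652 0.2003 0.0938] [0.565  0.1842 0.0939]
247 251 269 [0.5628 0.2332 0.0878] [0.5627 0.2045 0.0855] [0.5642 0.1778 0.0635]
248 252 262 [0.5601 0.231  0.0806] [0.5596 0.2142 0.0854] [0.5593 0.1978 0.0873]
```

View pics/s3.png

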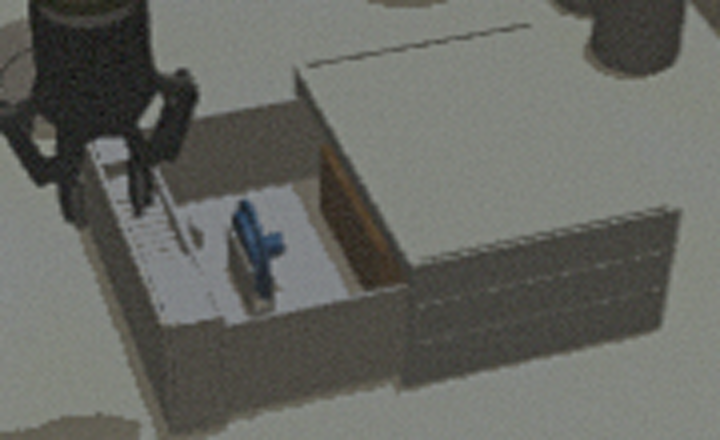

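View pics/t3.png

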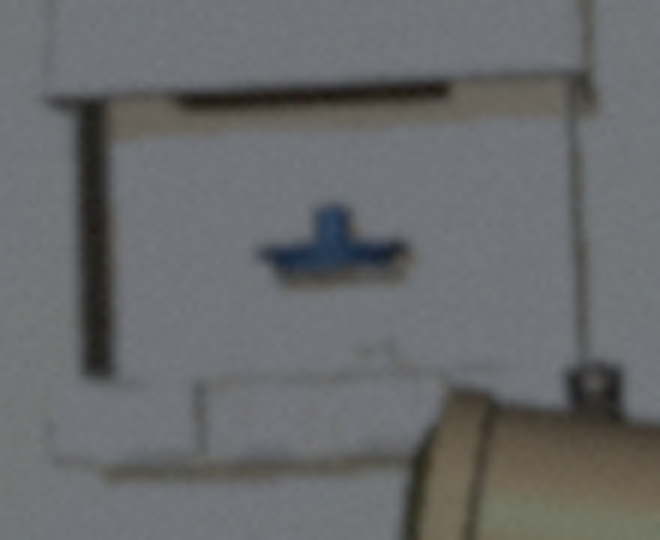

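```bash
python3 -m inch '[[23,25,0,0,0,0,36],[46,50,0,0,0,0,36],[69,75,0,0,0,0,36],[92,100,0,0,0,0,36],[115,125,0,0,0,0,36],[138,151,-20,0,0,0,36],[138,151,-55,0,0,0,36],[138,151,-90,0,0,0,36]]'
python3 -m inch '[[0,0,-30,0,0,0,36],[0,0,-50,0,0,0,36],[0,0,-55,0,0,0,36],[0,0,-55,0,0,0,36]]'
python3 - <<'E'
from h import *
ps=manip.read_camera('side');im=ps['img'];cv2.imwrite('pics/s4.png',cv2.resize(im[120:260,230:410],None,fx=4,fy=4,interpolation=cv2.INTER_CUBIC)[:,:,::-1])
from scipy.spatial.transform import Rotation as R
o=manip.observe();print(R.from_rotvec(o['tcp_rot']).as_matrix().round(3))
E
```

```text
clock: 9.17
tcp_pos: [0.5631, 0.2094, 0.1549]
tcp_rot: [-1.226, 1.18, -1.181]
ft_force: [1.0, -0.1, -0.3]
finger_gap: 0.423
clock: 9.5
tcp_pos: [0.5618, 0.2078, 0.1002]
tcp_rot: [-1.228, 1.184, -1.181]
ft_force: [-0.3, 0.3, -0.0]
finger_gap: 0.421
[[ 0.036  0.     0.999]
 [-0.999  0.     0.036]
 [-0.    -1.     0.   ]]
```

View pics/s4.png

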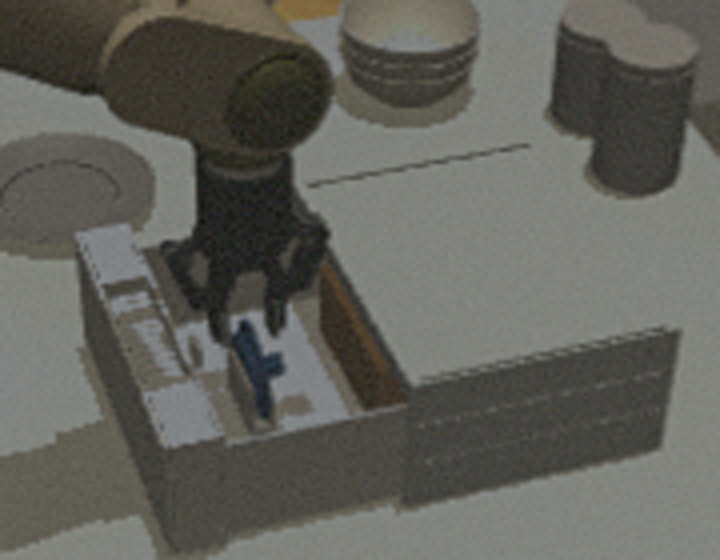

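```bash
python3 -m inch '[[0,-1,-8,0,0,0,36],[0,-1,-16,0,0,0,36],[0,-1,-20,0,0,0,36],[0,-1,-23,0,0,0,36],[0,-1,-23,0,0,0,36]]'
python3 -m inch '[[0,0,0,0,0,0,20],[0,0,0,0,0,0,8],[0,0,0,0,0,0,0],[0,0,0,0,0,0,0],[0,0,0,0,0,0,0],[0,0,0,0,0,0,0]]' 30
python3 - <<'E'
from h import *
ps=manip.read_camera('side');im=ps['img'];cv2.imwrite('pics/s5.png',cv2.resize(im[120:260,230:410],None,fx=4,fy=4,interpolation=cv2.INTER_CUBIC)[:,:,::-1])
E
```

```text
clock: 9.97
tcp_pos: [0.5621, 0.2066, 0.0779]
tcp_rot: [-1.227, 1.183, -1.182]
ft_force: [-0.7, 0.5, 0.5]
finger_gap: 0.421
clock: 10.47
tcp_pos: [0.5626, 0.2067, 0.0788]
tcp_rot: [-1.225, 1.182, -1.183]
ft_force: [0.3, 0.4, 2.7]
finger_gap: 0.144
```

View pics/s5.png

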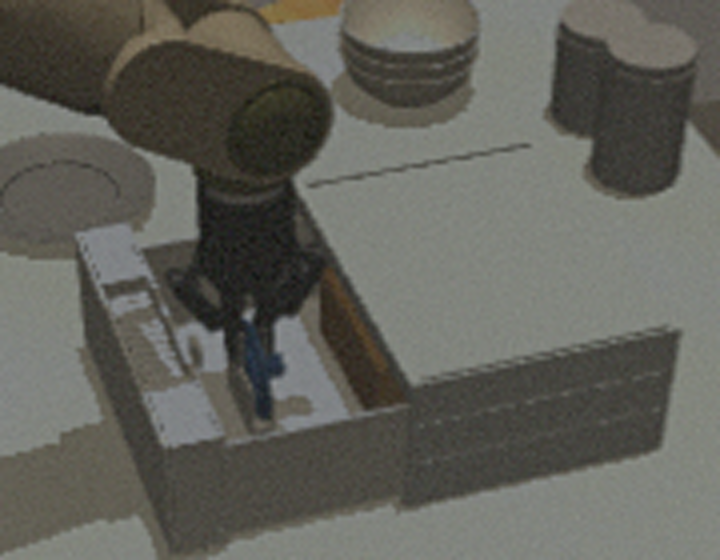

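```bash
python3 -m inch '[[0,0,5,0,0,0,0],[0,0,15,0,0,0,0],[0,0,35,0,0,0,0],[0,0,60,0,0,0,0],[0,0,90,0,0,0,0],[0,0,120,0,0,0,0],[0,0,140,0,0,0,0],[0,0,140,0,0,0,0]]'
python3 -m inch '[[0,-35,0,0,0,0,0],[0,-70,0,0,0,0,0],[0,-105,0,0,-0.5,0,0],[0,-140,0,0,-1.5,0,0],[0,-175,0,0,-2.5,0,0],[0,-210,0,0,-3.5,0,0],[0,-245,0,0,-4.5,0,0],[0,-285,0,0,-5.5,0,0]]'
python3 -m inch '[[0,0,0,0,-1,0,0],[0,0,0,0,-2,0,0],[0,0,0,0,-3,0,0],[0,0,0,0,-4,0,0],[0,0,0,0,-5,0,0],[0,0,0,0,-6,0,0],[0,0,0,0,-6.5,0,0],[0,0,0,0,-6.5,0,0]]'
python3 - <<'E'
from h import *
from scipy.spatial.transform import Rotation as R
ps=manip.read_camera('side');save(ps,'s6.png')
o=manip.observe();print(R.from_rotvec(o['tcp_rot']).as_matrix().round(3),o['q'].round(2))
E
```

```text
clock: 11.18
tcp_pos: [0.5635, 0.2069, 0.2239]
tcp_rot: [-1.219, 1.177, -1.186]
ft_force: [0.8, -0.3, 0.1]
finger_gap: 0.143
clock: 11.85
tcp_pos: [0.5615, -0.0794, 0.2185]
tcp_rot: [-0.87, 0.818, -1.382]
ft_force: [0.7, -0.9, -0.5]
finger_gap: 0.138
clock: 12.52
tcp_pos: [0.5629, -0.0736, 0.2174]
tcp_rot: [-0.47, 0.428, -1.492]
ft_force: [0.3, 0.3, -0.1]
finger_gap: 0.135
[[ 0.036  0.84   0.542]
 [-0.999  0.021  0.034]
 [ 0.017 -0.543  0.84 ]] [-0.54  0.16  2.12  1.66  0.47 -2.03]
```

View pics/s6.png

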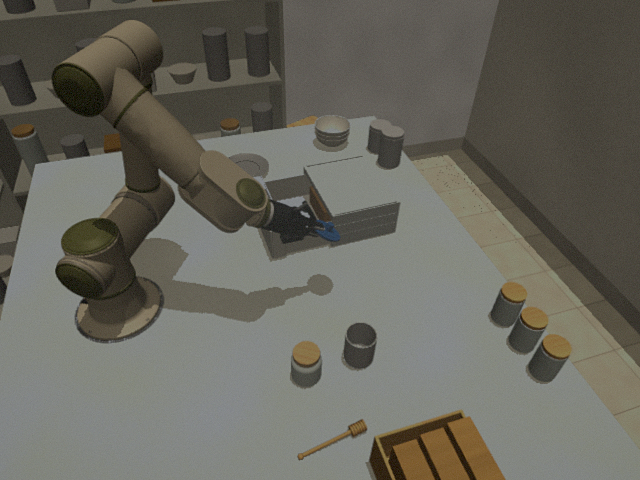

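```bash
python3 -m inch '[[0,0,-25,0,0,0,0],[0,0,-50,0,0,0,0],[0,0,-75,0,0,0,0],[0,0,-100,0,0,0,0],[0,0,-125,0,0,0,0],[0,0,-145,0,0,0,0],[0,0,-160,0,0,0,0],[0,0,-167,0,0,0,0]]'
python3 -m inch '[[0,0,-2,0,0,0,0],[0,0,-4,0,0,0,0],[0,0,-4,0,0,0,0]]'
python3 - <<'E'
from h import *
ps=manip.read_camera('side');im=ps['img'];cv2.imwrite('pics/s7.png',cv2.resize(im[150:350,170:420],None,fx=3,fy=3,interpolation=cv2.INTER_CUBIC)[:,:,::-1])
E
```

```text
clock: 13.23
tcp_pos: [0.5628, -0.0727, 0.0485]
tcp_rot: [-0.472, 0.434, -1.488]
ft_force: [0.2, -0.0, -0.3]
finger_gap: 0.148
clock: 13.48
tcp_pos: [0.5636, -0.0734, 0.0472]
tcp_rot: [-0.471, 0.429, -1.49]
ft_force: [0.2, 0.9, -0.1]
finger_gap: 0.144
```

View pics/s7.png

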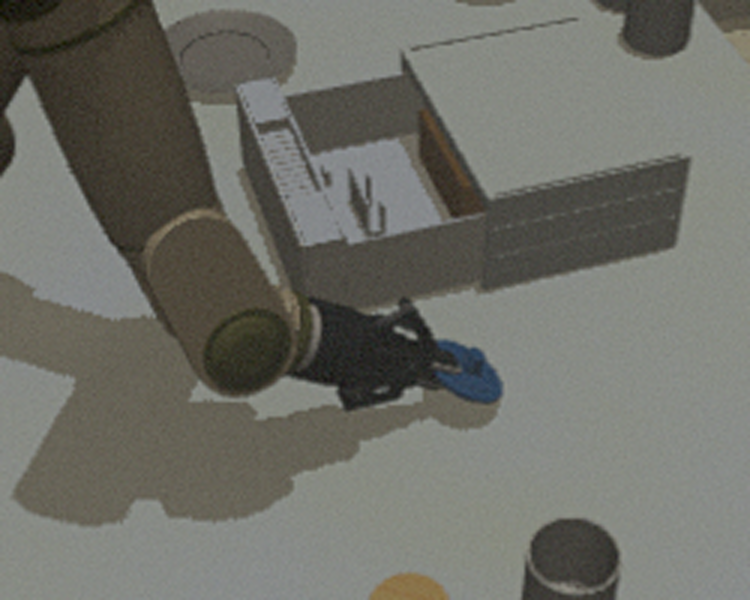

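```bash
python3 -m inch '[[0,0,-2,0,0,0,0],[0,0,-4,0,0,0,0],[0,0,-6,0,0,0,0],[0,0,-7,0,0,0,0],[0,0,-7,0,0,0,0]]';python3 -m inch '[[0,0,-1,0,0,0,0],[0,0,-2,0,0,0,0],[0,0,-3,0,0,0,0],[0,0,-3,0,0,0,0]]'
```

```text
clock: 13.95
tcp_pos: [0.5637, -0.0739, 0.0401]
tcp_rot: [-0.471, 0.431, -1.49]
ft_force: [0.4, -0.8, -0.2]
finger_gap: 0.138
clock: 14.28
tcp_pos: [0.5642, -0.0744, 0.0382]
tcp_rot: [-0.471, 0.433, -1.489]
ft_force: [0.2, 0.1, -0.6]
finger_gap: 0.145
```

```bash
python3 -m inch '[[0,0,0,0,0,0,18],[0,0,0,0,0,0,24],[0,0,0,0,0,0,26],[0,0,0,0,0,0,26]]'
python3 - <<'E'
from h import *
ps=manip.read_camera('side');im=ps['img'];cv2.imwrite('pics/s8.png',cv2.resize(im[200:320,240:390],None,fx=5,fy=5,interpolation=cv2.INTER_CUBIC)[:,:,::-1])
E
```

```text
clock: 14.62
tcp_pos: [0.5642, -0.0743, 0.0383]
tcp_rot: [-0.471, 0.432, -1.489]
ft_force: [-0.1, 0.2, -0.1]
finger_gap: 0.302
```

View pics/s8.png

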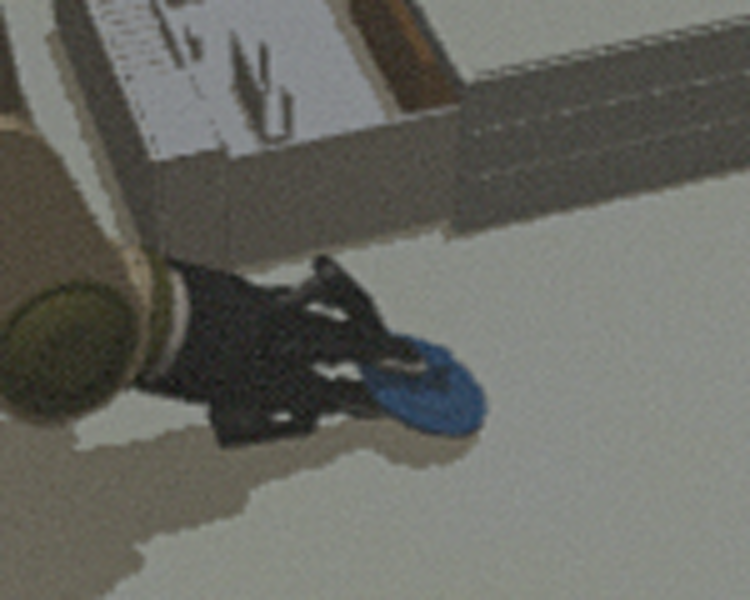

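```bash
python3 -m inch '[[-12,0,0,0,0,0,26],[-30,0,0,0,0,0,26],[-55,0,0,0,0,0,26],[-80,0,4,0,0,0,26],[-90,0,20,0,0,0,26],[-95,0,45,0,0,0,26],[-95,0,75,0,0,0,26],[-95,0,100,0,0,0,26]]'
python3 - <<'E'
from h import *
ps=manip.read_camera('side');im=ps['img'];cv2.imwrite('pics/s9.png',cv2.resize(im[160:340,200:420],None,fx=3,fy=3,interpolation=cv2.INTER_CUBIC)[:,:,::-1])
E
```

```text
clock: 15.33
tcp_pos: [0.4685, -0.0744, 0.139]
tcp_rot: [-0.472, 0.434, -1.49]
ft_force: [0.0, 0.5, -0.5]
finger_gap: 0.307
```

View pics/s9.png

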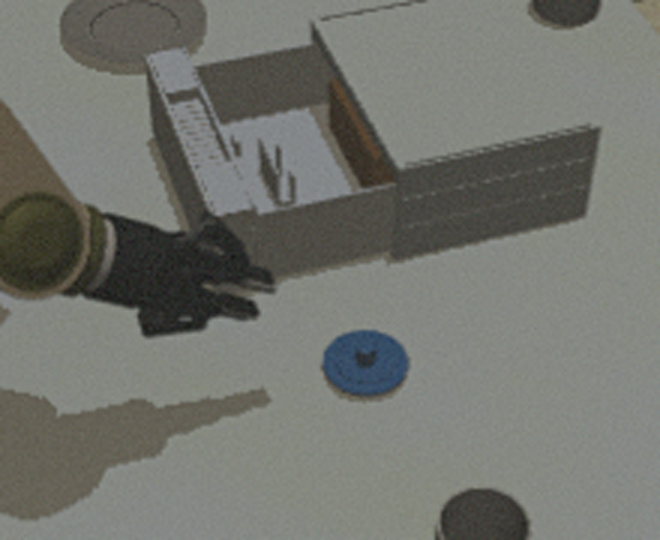

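```bash
python3 -m inch '[[0,0,20,0,1,0,40],[0,0,40,0,2.2,0,40],[0,0,60,0,3.5,0,40],[0,0,80,0,4.8,0,40],[-10,0,100,0,6.1,0,40],[-20,0,110,0,7.4,0,40],[-30,0,110,0,8.7,0,40],[-40,0,110,0,10,0,40]]'
python3 -m inch '[[0,0,0,0,0.6,0,40],[-20,0,0,0,1.3,0,40],[-40,0,0,0,1.9,0,40],[-40,0,0,0,1.9,0,40],[-40,0,0,0,1.9,0,40]]'
python3 - <<'E'
from h import *
np.set_printoptions(precision=4,suppress=True)
from scipy.spatial.transform import Rotation as R
o=manip.observe();print(R.from_rotvec(o['tcp_rot']).as_matrix().round(3),o['q'].round(2))
for c in ('side','top'):
    p=manip.read_camera(c);save(p,c+'10.png')
    for t in ('lid_centre','lid_knob','canister_mouth'):
        for d in manip.tip_of(t,p)[:1]: print(c,t,d['score'],d['at'],pt(p,*d['at']))
    hsv=cv2.cvtColor(p['img'],cv2.COLOR_RGB2HSV)
    m=((hsv[...,0]>95)&(hsv[...,0]<125)&(hsv[...,1]>100)).astype(np.uint8)
    n=cv2.connectedComponentsWithStats(m);i=1+n[2][1:,4].argmax()
    v,u=np.nonzero(n[1]==i);Q=np.array([pt(p,a,b,0) for a,b in zip(u,v) if p['z_map'][b,a]>0])
    print(len(Q),np.median(Q,axis=0),np.percentile(Q[:,2],[5,50,90,97,100]),Q[Q[:,2]>.022].mean(0),(Q[:,2]>.022).sum())
    print((Q.min(0)+Q.max(0))/2,np.ptp(Q,axis=0))
    x,y,ww,h=n[2][i,:4];im=p['img'][y-15:y+h+15,x-15:x+ww+15];cv2.imwrite('pics/lid_%s.png'%c,cv2.resize(im,None,fx=8,fy=8,interpolation=cv2.INTER_CUBIC)[:,:,::-1])
E
```

```text
clock: 16.05
tcp_pos: [0.4345, -0.072, 0.2451]
tcp_rot: [-0.752, 0.75, -1.323]
ft_force: [0.5, 1.4, 0.2]
finger_gap: 0.47
clock: 16.47
tcp_pos: [0.3958, -0.0718, 0.2446]
tcp_rot: [-0.864, 0.876, -1.272]
ft_force: [0.0, 0.4, -0.8]
finger_gap: 0.47
[[ 0.088  0.415  0.905]
 [-0.994  0.096  0.052]
 [-0.065 -0.905  0.421]] [-0.7  -0.17  2.08  0.42  1.   -0.96]
side lid_centre 0.93 [322.3, 282.3] [ 0.5761 -0.085   0.0148]
side lid_knob 0.68 [319.0, 277.8] [ 0.5693 -0.0737  0.0246]
side canister_mouth 0.6 [365.7, 334.2] [ 0.6186 -0.318   0.0507]
387 [ 0.5752 -0.0776  0.0129] [0.0096 0.0129 0.0163 0.0341 0.0382] [ 0.5787 -0.0734  0.0336] 25
[ 0.5757 -0.0731  0.0216] [0.0779 0.0831 0.0332]
top lid_centre 0.86 [341.3, 243.6] [ 0.5771 -0.0611  0.0156]
top lid_knob 0.95 [344.1, 244.3] [ 0.5731 -0.0694  0.0334]
top canister_mouth 0.86 [428.1, 233.8] [ 0.6085 -0.3605  0.0043]
362 [ 0.579  -0.0735  0.0143] [0.008  0.0143 0.021  0.0352 0.0387] [ 0.5762 -0.0727  0.0325] 32
[ 0.5778 -0.0722  0.0193] [0.0721 0.0717 0.0387]
```

```bash
ls -la pics
```

```text
total 7280
drwxr-xr-x 2 agent agent   4096 Dec  7 16:34 .
drwxr-xr-x 3 agent agent   4096 Dec  7 16:21 ..
-rw-r--r-- 1 agent agent 467503 Dec  7 16:24 a1.png
-rw-r--r-- 1 agent agent 374132 Dec  7 16:22 dr.png
-rw-r--r-- 1 agent agent 200356 Dec  7 16:22 drt.png
-rw-r--r-- 1 agent agent 128496 Dec  7 16:34 lid_side.png
-rw-r--r-- 1 agent agent  91290 Dec  7 16:34 lid_top.png
-rw-r--r-- 1 agent agent 513149 Dec  7 16:27 s2.png
-rw-r--r-- 1 agent agent 344159 Dec  7 16:28 s3.png
-rw-r--r-- 1 agent agent 441318 Dec  7 16:29 s4.png
-rw-r--r-- 1 agent agent 440401 Dec  7 16:29 s5.png
-rw-r--r-- 1 agent agent 511392 Dec  7 16:30 s6.png
-rw-r--r-- 1 agent agent 512811 Dec  7 16:31 s7.png
-rw-r--r-- 1 agent agent 431867 Dec  7 16:32 s8.png
-rw-r--r-- 1 agent agent 393056 Dec  7 16:33 s9.png
-rw-r--r-- 1 agent agent 517207 Dec  7 16:20 side0.png
-rw-r--r-- 1 agent agent 514383 Dec  7 16:34 side10.png
-rw-r--r-- 1 agent agent 423018 Dec  7 16:27 t2.png
-rw-r--r-- 1 agent agent 250750 Dec  7 16:28 t3.png
-rw-r--r-- 1 agent agent 422355 Dec  7 16:20 top0.png
-rw-r--r-- 1 agent agent 425115 Dec  7 16:34 top10.png
```

```bash
python3 - <<'E'
from h import *
np.set_printoptions(precision=4,suppress=True)
from scipy.spatial.transform import Rotation as R
o=manip.observe();M=R.from_rotvec(o['tcp_rot'])
T=R.from_matrix(np.array([[0,0,1],[-1,0,0],[0,-1,0]]).astype(float))
print('turn',(T*M.inv()).as_rotvec()/np.radians(5),'delta',(np.array([.5765,-.0725,.2])-o['tcp_pos'])*1000)
from scipy.optimize import least_squares
p=manip.read_camera('top')
im=p['img'][200:270,390:470];cv2.imwrite('pics/can.png',cv2.resize(im,None,fx=8,fy=8,interpolation=cv2.INTER_CUBIC)[:,:,::-1])
s=manip.read_camera('side');im=s['img'][300:390,310:410];cv2.imwrite('pics/cans.png',cv2.resize(im,None,fx=6,fy=6,interpolation=cv2.INTER_CUBIC)[:,:,::-1])
for q,(a,b,c,d) in ((p,(200,270,395,460)),(s,(300,390,320,400))):
    Q=np.array([pt(q,u,v,0) for v in range(a,b) for u in range(c,d) if q['z_map'][v,u]>0])
    k=Q[(Q[:,2]>.086)&(Q[:,2]<.104)&(Q[:,0]>.54)];print(len(k),k.mean(0),k.min(0),k.max(0))
    f=least_squares(lambda x:np.hypot(k[:,0]-x[0],k[:,1]-x[1])-.0385,[.607,-.36],loss='soft_l1',f_scale=.002);print('rim',f.x,np.abs(f.fun).mean())
    k=Q[(Q[:,2]>.015)&(Q[:,2]<.085)&(Q[:,0]>.54)]
    if len(k)>20: print('wall',len(k),k.min(0),k.max(0))
E
```

```text
turn [-0.9592  4.9355 -0.8289] delta [180.8933  -0.7324 -44.3317]
92 [ 0.5941 -0.3423  0.0935] [ 0.5526 -0.3812  0.0862] [ 0.6312 -0.3049  0.1028]
rim [ 0.5915 -0.3426] 0.0011949611252317774
wall 243 [ 0.552  -0.3815  0.0152] [ 0.6291 -0.3048  0.0847]
199 [ 0.5918 -0.3451  0.0914] [ 0.5524 -0.385   0.086 ] [ 0.6319 -0.3033  0.0991]
rim [ 0.5924 -0.3444] 0.0011162132469592816
wall 915 [ 0.5525 -0.386   0.015 ] [ 0.6304 -0.3032  0.085 ]
```

View pics/can.png

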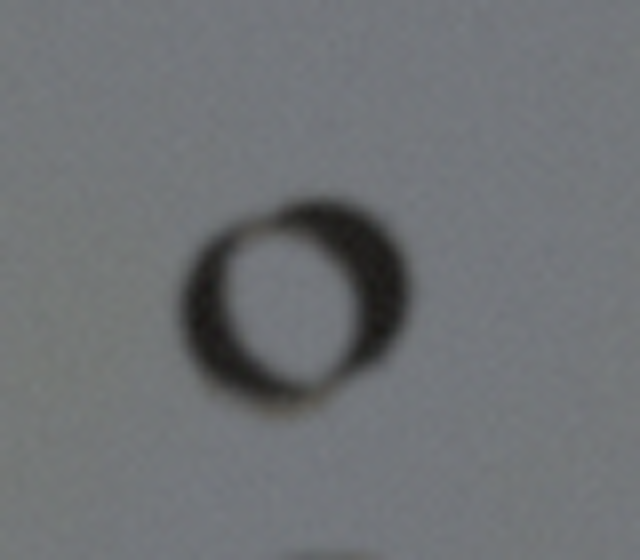

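View pics/cans.png

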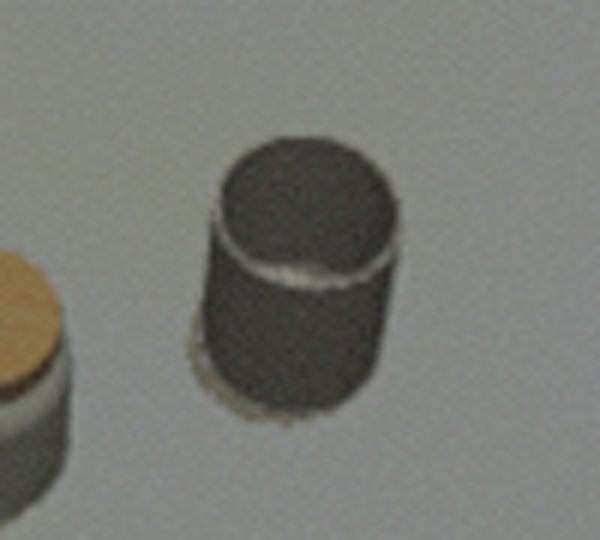

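View pics/lid_top.png

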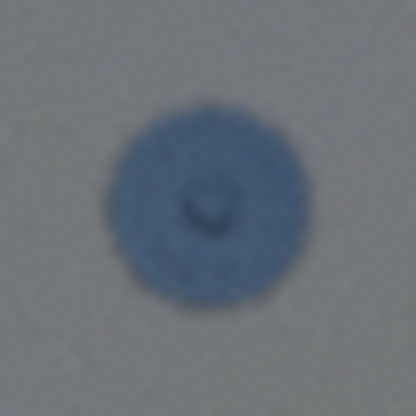

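```bash
python3 - <<'E'
from h import *
from scipy.optimize import least_squares
for c in ('side','top'):
    p=manip.read_camera(c)
    hsv=cv2.cvtColor(p['img'],cv2.COLOR_RGB2HSV)
    m=((hsv[...,0]>95)&(hsv[...,0]<125)&(hsv[...,1]>75)).astype(np.uint8)
    n=cv2.connectedComponentsWithStats(m);i=1+n[2][1:,4].argmax()
    k=max(cv2.findContours((n[1]==i).astype(np.uint8),cv2.RETR_EXTERNAL,cv2.CHAIN_APPROX_NONE)[0],key=len)[:,0]
    Q=np.array([atz(p,a,b,.0115) for a,b in k])
    f=least_squares(lambda x:np.hypot(Q[:,0]-x[0],Q[:,1]-x[1])-x[2],[.577,-.073,.043],loss='soft_l1',f_scale=.002);print(c,f.x,np.abs(f.fun).mean())
E
```

```text
side [ 0.57704864 -0.07328766  0.04034297] 0.0009247665831995753
top [ 0.57812153 -0.07292337  0.0391466 ] 0.0007490476632467389
```

```bash
python3 -m inch '[[25,0,0,-0.15,0.8,-0.13,40],[50,0,0,-0.3,1.6,-0.26,40],[75,0,0,-0.45,2.4,-0.4,40],[100,0,0,-0.6,3.2,-0.53,40],[125,0,0,-0.75,4,-0.66,40],[150,0,-10,-0.96,4.94,-0.83,40],[180,0,-25,-0.96,4.94,-0.83,40],[180,0,-44,-0.96,4.94,-0.83,40]]'
python3 -m inch '[[0,0,-30,0,0,0,40],[0,0,-60,0,0,0,40],[0,0,-90,0,0,0,40],[0,0,-110,0,0,0,40],[0,0,-120,0,0,0,40],[0,0,-120,0,0,0,40]]'
python3 - <<'E'
from h import *
from scipy.spatial.transform import Rotation as R
o=manip.observe();M=R.from_rotvec(o['tcp_rot']);print(M.as_matrix().round(3),o['tcp_pos'])
T=R.from_matrix(np.array([[0,0,1],[-1,0,0],[0,-1,0]]).astype(float))
print('turn',(T*M.inv()).as_rotvec()/np.radians(5))
E
```

```text
clock: 17.73
tcp_pos: [0.5795, -0.0716, 0.1991]
tcp_rot: [-1.209, 1.207, -1.21]
ft_force: [-0.4, 0.1, -0.2]
finger_gap: 0.466
clock: 18.23
tcp_pos: [0.5746, -0.0715, 0.0785]
tcp_rot: [-1.211, 1.213, -1.207]
ft_force: [0.1, 0.3, 0.2]
finger_gap: 0.465
[[-0.    -0.004  1.   ]
 [-1.     0.001 -0.   ]
 [-0.001 -1.    -0.004]] [ 0.57459561 -0.07154392  0.0784894 ]
turn [-0.00965376 -0.04591238  0.00230959]
```

```bash
python3 -m inch '[[1,-0.5,-12,0,-0.04,0,40],[3,-1.5,-25,0,-0.04,0,40],[3,-1.5,-38,0,-0.04,0,40],[3,-1.5,-46,0,-0.04,0,40],[3,-1.5,-51,0,-0.04,0,40],[3,-1.5,-51,0,-0.04,0,40]]'
python3 -m inch '[[0,0,0,0,0,0,28],[0,0,0,0,0,0,18],[0,0,0,0,0,0,8],[0,0,0,0,0,0,4],[0,0,0,0,0,0,4],[0,0,0,0,0,0,4]]' 30
python3 - <<'E'
from h import *
p=manip.read_camera('side');im=p['img'][220:320,260:380];cv2.imwrite('pics/g1.png',cv2.resize(im,None,fx=6,fy=6,interpolation=cv2.INTER_CUBIC)[:,:,::-1])
E
```

```text
clock: 18.73
tcp_pos: [0.5783, -0.0733, 0.0289]
tcp_rot: [-1.208, 1.208, -1.21]
ft_force: [-0.1, -0.3, 0.2]
finger_gap: 0.465
clock: 19.23
tcp_pos: [0.579, -0.0735, 0.0303]
tcp_rot: [-1.206, 1.205, -1.212]
ft_force: [-0.7, 0.1, 5.9]
finger_gap: 0.22
```

View pics/g1.png

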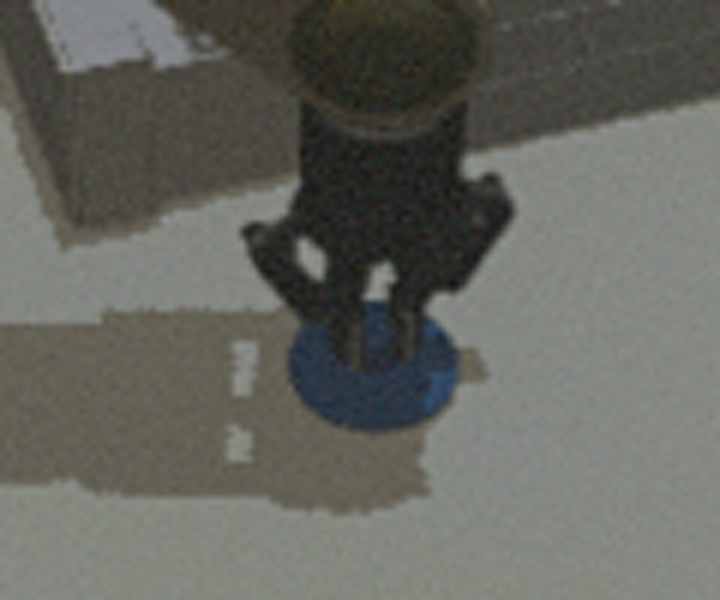

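```bash
python3 -m inch '[[0,0,10,0,0,0,4],[0,0,35,0,0,0,4],[0,0,70,0,0,0,4],[0,0,105,0,0,0,4],[2,-30,125,0,0,0,4],[4,-60,130,0,0,0,4],[6,-95,130,0,0,0,4],[8,-130,130,0,0,0,4]]'
python3 -m inch '[[2,-30,0,0,0,0,4],[3,-60,0,0,0,0,4],[4,-90,0,0,0,0,4],[5,-120,0,0,0,0,4],[5,-135,0,0,0,0,4],[5,-140,0,0,0,0,4],[5,-140,0,0,0,0,4],[5,-140,0,0,0,0,4]]'
python3 - <<'E'
from h import *
from scipy.optimize import least_squares
from scipy.spatial.transform import Rotation as R
o=manip.observe();M=R.from_rotvec(o['tcp_rot']);print(M.as_matrix().round(3),o['tcp_pos'])
T=R.from_matrix(np.array([[0,0,1],[-1,0,0],[0,-1,0]]).astype(float))
print('turn',(T*M.inv()).as_rotvec()/np.radians(5))
for c in ('side','top'):
    p=manip.read_camera(c);save(p,c+'11.png')
    hsv=cv2.cvtColor(p['img'],cv2.COLOR_RGB2HSV)
    m=((hsv[...,0]>95)&(hsv[...,0]<125)&(hsv[...,1]>75)).astype(np.uint8)
    n=cv2.connectedComponentsWithStats(m);i=1+n[2][1:,4].argmax()
    k=max(cv2.findContours((n[1]==i).astype(np.uint8),cv2.RETR_EXTERNAL,cv2.CHAIN_APPROX_NONE)[0],key=len)[:,0]
    z=o['tcp_pos'][2]-.0185
    Q=np.array([atz(p,a,b,z) for a,b in k])
    f=least_squares(lambda x:np.hypot(Q[:,0]-x[0],Q[:,1]-x[1])-x[2],[.59,-.34,.041],loss='soft_l1',f_scale=.001);print(c,len(k),f.x,np.abs(f.fun).mean())
E
```

```text
clock: 19.95
tcp_pos: [0.5865, -0.2045, 0.1609]
tcp_rot: [-1.207, 1.205, -1.212]
ft_force: [0.5, 0.7, -1.0]
finger_gap: 0.221
clock: 20.62
tcp_pos: [0.5915, -0.3423, 0.1596]
tcp_rot: [-1.207, 1.207, -1.21]
ft_force: [-0.2, 0.7, -1.6]
finger_gap: 0.219
[[ 0.     0.003  1.   ]
 [-1.     0.     0.   ]
 [-0.    -1.     0.003]] [ 0.59153042 -0.34233168  0.15960204]
turn [-0.00162269  0.03272916 -0.00408622]
side 119 [ 0.58924232 -0.35041804  0.03517729] 0.0072629706414837365
top 19 [ 0.58578766 -0.34765185  0.04559602] 0.0018966496188494478
```

View pics/side11.png

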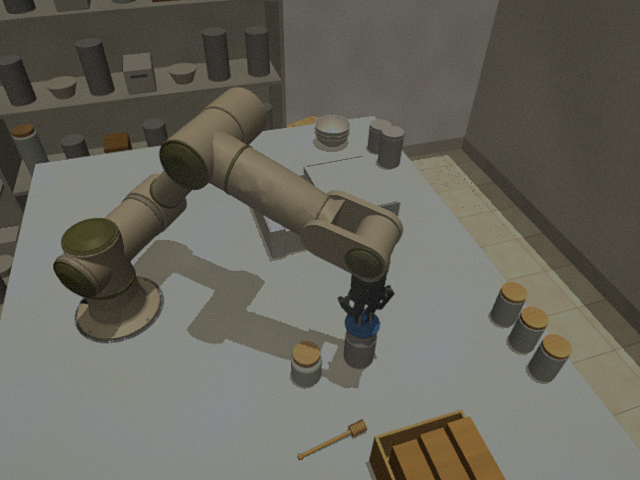

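View pics/top11.png

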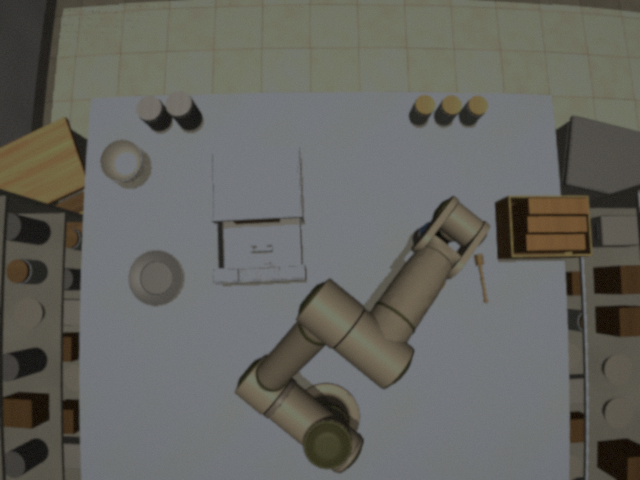

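```bash
python3 - <<'E'
from h import *
p=manip.read_camera('side');S=6;u0,v0=320,290
im=cv2.resize(p['img'][v0:v0+95,u0:u0+90],None,fx=S,fy=S,interpolation=cv2.INTER_CUBIC)[:,:,::-1].copy()
def circ(c,r,col):
    L=np.array([proj(p,[c[0]+r*np.cos(t),c[1]+r*np.sin(t),c[2]]) for t in np.linspace(0,6.283,80)])
    cv2.polylines(im,[np.round((L-[u0,v0]+.5)*S).astype(int)],True,col,1)
t=manip.observe()['tcp_pos'];print(t)
circ([t[0],t[1],t[2]-.0173],.043,(0,0,255));circ([t[0],t[1],t[2]-.0223],.043,(0,0,255))
circ([.592,-.3437,.095],.0395,(0,255,0));circ([.592,-.3437,0],.0395,(0,255,0))
cv2.imwrite('pics/ov.png',im)
E
```

```text
[ 0.5917871  -0.34200331  0.1598523 ]
```

View pics/ov.png

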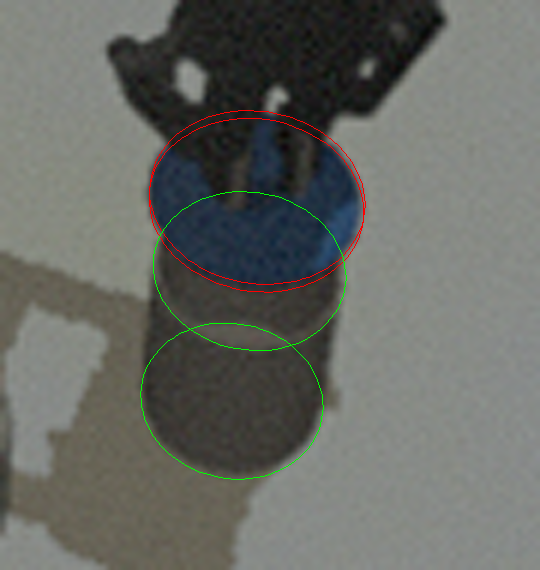

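```bash
python3 -m inch '[[0,-1,-10,0,0,0,4],[0,-1.3,-20,0,0,0,4],[0,-1.3,-27,0,0,0,4],[0,-1.3,-30,0,0,0,4],[0,-1.3,-30,0,0,0,4]]'
python3 -m inch '[[0,0,-2,0,0,0,4],[0,0,-4,0,0,0,4],[0,0,-5,0,0,0,4],[0,0,-5,0,0,0,4]]'
```

```text
clock: 21.18
tcp_pos: [0.5911, -0.3443, 0.128]
tcp_rot: [-1.207, 1.209, -1.209]
ft_force: [0.1, -0.7, 0.6]
finger_gap: 0.218
clock: 21.52
tcp_pos: [0.5914, -0.3446, 0.1244]
tcp_rot: [-1.207, 1.207, -1.211]
ft_force: [-0.6, 0.1, -0.2]
finger_gap: 0.22
```

```bash
python3 -m inch '[[0,0.4,-1.5,0,0,0,4],[0,0.4,-3,0,0,0,4],[0,0.4,-4.5,0,0,0,4],[0,0.4,-4.5,0,0,0,4]]'
python3 -m inch '[[0,0,-1,0,0,0,4],[0,0,-2,0,0,0,4],[0,0,-2.5,0,0,0,4],[0,0,-2.5,0,0,0,4]]'
```

```text
clock: 21.85
tcp_pos: [0.5914, -0.3441, 0.1196]
tcp_rot: [-1.207, 1.207, -1.211]
ft_force: [-0.4, 0.2, -0.2]
finger_gap: 0.217
clock: 22.18
tcp_pos: [0.5915, -0.3442, 0.1175]
tcp_rot: [-1.207, 1.207, -1.211]
ft_force: [-0.5, 0.3, -1.2]
finger_gap: 0.22
```

```bash
python3 -m inch '[[0,0,-0.5,0,0,0,4],[0,0,-1,0,0,0,4],[0,0,-1,0,0,0,4]]'
```

```text
clock: 22.43
tcp_pos: [0.5916, -0.3443, 0.1174]
tcp_rot: [-1.207, 1.206, -1.212]
ft_force: [-0.4, 1.1, 5.4]
finger_gap: 0.218
```

```bash
python3 -m inch '[[0,0,0.6,0,0,0,4],[0,0,0.6,0,0,0,22],[0,0,0.6,0,0,0,28],[0,0,0.6,0,0,0,38],[0,0,0.6,0,0,0,44],[0,0,0.6,0,0,0,44]]'
python3 -m inch '[[0,0,8,0,0,0,44],[0,0,20,0,0,0,44],[0,0,45,0,0,0,44],[0,0,80,0,0,0,44],[-10,30,110,0,0,0,44],[-25,65,130,0,0,0,44],[-40,100,130,0,0,0,44],[-60,135,130,0,0,0,44]]'
python3 - <<'E'
from h import *
from scipy.optimize import least_squares
print(manip.observe()['ft_force'])
for c in ('side','top'):
    p=manip.read_camera(c);save(p,c+'12.png')
    for t in ('lid_centre','jar','plate','dipper','gutter_mid'):
        for d in manip.tip_of(t,p)[:1]: print(c,t,round(d['score'],2),d['at'],pt(p,*d['at']))
    hsv=cv2.cvtColor(p['img'],cv2.COLOR_RGB2HSV)
    m=((hsv[...,0]>95)&(hsv[...,0]<125)&(hsv[...,1]>75)).astype(np.uint8)
    n=cv2.connectedComponentsWithStats(m);i=1+n[2][1:,4].argmax()
    K=(n[1]==i).astype(np.uint8)
    v,u=np.nonzero(K);Q=np.array([pt(p,a,b,0) for a,b in zip(u,v) if p['z_map'][b,a]>0])
    F=Q[abs(Q[:,2]-.1)<.008];A=np.c_[F[:,:2],np.ones(len(F))];co=np.linalg.lstsq(A,F[:,2],rcond=None)[0];print(len(F),'tilt',co[:2],np.median(F[:,2]))
    k=max(cv2.findContours(K,cv2.RETR_EXTERNAL,cv2.CHAIN_APPROX_NONE)[0],key=len)[:,0]
    Q=np.array([atz(p,a,b,.0985) for a,b in k])
    f=least_squares(lambda x:np.hypot(Q[:,0]-x[0],Q[:,1]-x[1])-x[2],[.59,-.34,.041],loss='soft_l1',f_scale=.001);print('lid',f.x,np.abs(f.fun).mean())
p=manip.read_camera('side');im=p['img'][290:390,310:410];cv2.imwrite('pics/fin.png',cv2.resize(im,None,fx=6,fy=6,interpolation=cv2.INTER_CUBIC)[:,:,::-1])
E
```

```text
clock: 22.93
tcp_pos: [0.5915, -0.3442, 0.117]
tcp_rot: [-1.207, 1.207, -1.211]
ft_force: [0.7, -0.2, -1.0]
finger_gap: 0.518
clock: 23.6
tcp_pos: [0.5313, -0.2079, 0.2498]
tcp_rot: [-1.206, 1.203, -1.215]
ft_force: [0.7, 1.1, 0.3]
finger_gap: 0.516
[0.71009536 1.06649738 0.30784507]
side lid_centre 0.79 [361.5, 337.2] [ 0.58862095 -0.35472621  0.09906957]
side jar 0.64 [304.6, 374.4] [ 0.43364406 -0.3912085   0.06063736]
side plate 0.77 [245.4, 168.4] [ 0.37495861 -0.16301644  0.50527521]
side dipper 0.97 [336.2, 440.6] [ 0.46451677 -0.54082369  0.00338266]
side gutter_mid 0.62 [263.8, 202.0] [0.47380528 0.22338181 0.10350082]
699 tilt [ 0.00318362 -0.00707383] 0.09960475119976775
lid [ 0.5905744  -0.34450807  0.04106155] 0.0007064207442310156
top lid_centre 0.47 [429.4, 235.1] [ 0.54948127 -0.23391482  0.52377551]
top jar 0.71 [427.3, 280.4] [ 0.44696397 -0.21954158  0.54920649]
top plate 0.87 [156.4, 279.4] [0.46193333 0.57140552 0.00230525]
top dipper 0.73 [482.3, 279.0] [ 0.45072293 -0.54106575  0.01365925]
top gutter_mid 0.83 [258.3, 272.8] [0.47944081 0.20776691 0.10248304]
148 tilt [-0.07081889  0.06261201] 0.10080898052489795
lid [ 0.5970491  -0.34778566  0.03290471] 0.0065106518018577695
```

View pics/fin.png

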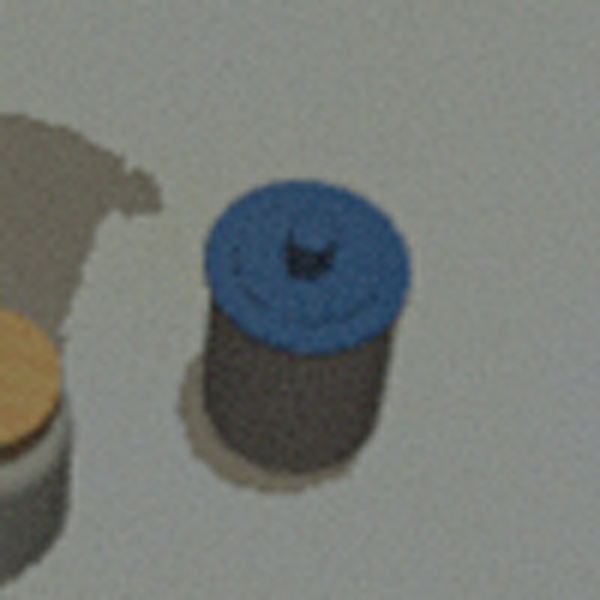

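View pics/side12.png

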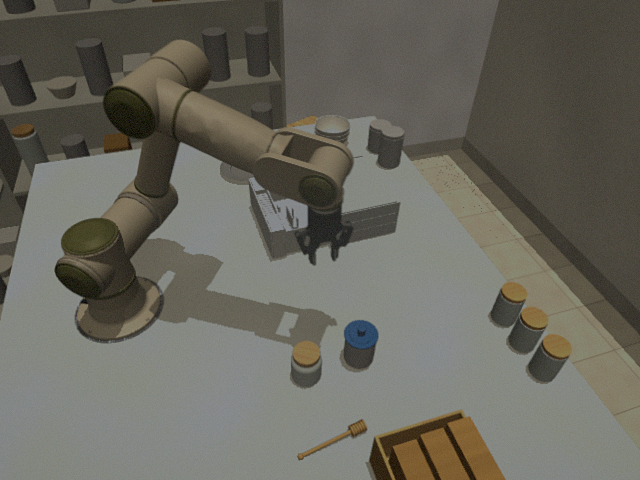

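The lid sits level on the canister: in the side view its top is at 99.6 mm (100 expected), it is centred at (0.5906, -0.3445), and the tilt is under 0.01. The gripper is clear of everything and the drawer is open.

```bash
python3 -m inch '[[0,0,0,0,0,0,44],[0,0,0,0,0,0,44]]'; python3 -c "
from cell import manip;print(manip.hand_in())"
```

```text
clock: 24.42
tcp_pos: [0.5315, -0.2093, 0.247]
tcp_rot: [-1.207, 1.207, -1.211]
ft_force: [0.3, 0.2, -0.6]
finger_gap: 0.513
the job is handed in; nothing more can be done
None
```

I finished the job and handed it in at about 24 s of the 64 s allowed; the hand-in gives no verdict.

**What I did**
- **Drawer:** The first probe landed on the hidden catch, about 30 mm from the gutter's middle. I pressed it about 10 mm (6.8 N) and pulled the drawer out by roughly 147 mm.
- **Lid to shelf:** I pinched the lid by its flange, lifted it, tilted it knob-up and let it down flat at about (0.577, -0.073).
- **Lid to canister:** I took the lid by its knob and lowered it into the canister until I felt the rim (5.4 N). Then I let go and moved clear.

**Last checks**
- **Fit:** In the side view the lid is level to under 0.01 rad, and its top is at 99.6 mm against 100 mm expected. Its centre is within about 2 mm of the mouth position I measured before placing it.
- **Drawer and bystanders:** The drawer is still open, and the jar, plate and dipper were not touched as far as I could see. Their detected pixels moved by no more than about 3 px from the first pictures, which is within detector noise.
- **Readings that disagreed:** In the last top view the arm partly hid the lid and the jar. The top view's lid fit and tilt (about 0.09) were off for that reason, and so were its depths at both. The side view's depth at the plate also fell on the arm. I discarded these.

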